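# Scrub the filter column with the long brush

## Robot

A 7-joint arm with a two-finger parallel gripper is mounted at the origin on the work surface. World frame = base frame: x ahead of the robot, y to its left, z up, the work surface at z = 0. Lengths are in m, angles in rad, forces in N, time in s.
With the tool pointing down it reaches from about 0.425 to 0.825 m from the base axis. Payload 3.6 kg.
Tool frame: the origin (TCP) lies midway between the tips of the shut fingers; the grasp point (between the pads) lies 19 mm behind it; z points along the fingers, y is the line along which they close (so a half turn about z gives the same grasp; the last joint's range is limited). The gripper opens to 85 mm and grips with 20 to 120 N. Pads are 22 mm wide; open, the fingers measure 114 mm over their backs; the gripper's body (76 mm by 85 mm) begins 54 mm behind the grasp point. The pads swing forward as they close: fully open they stand 13 mm farther back than shut.
Start: joints at [-1.224, 0.615, -0.013, 1.423, 0.008, 1.103, -0.04], TCP at [0.237, 0.605, 0.231] pointing down, gripper open.
Joint ranges: [-3.12, 3.12], [-0.3, 2.06], [-1.34, 1.32], [0.26, 2.42], [-1.36, 4.5], [0.01, 1.98], [-2.84, 2.84]. Speed limits (rad/s): [2.79, 2.79, 3.14, 3.14, 3.14, 3.14, 3.14].

## Interface

Orientations are given as [roll, pitch, yaw] about the fixed x, y, z axes, in that order (R = Rz(yaw) Ry(pitch) Rx(roll)).
In Python, from rig import observe, vision, arm gives the robot as it stands.
- The arm moves only by the tool drive_tool, never from a script. Its argument "steps" is a list of rows, each a list of 3 entries, a list of its own where there are three numbers: the shift along the world's x, y, z in m, then the turn about the world's z in rad, then the finger opening in m, from 0 to 0.0854. A call has 1 to 8 rows; each row is the pose to reach, as a shift and turn from the pose commanded when the call began; what a row does not reach only later rows make up. A row lasts 1/10 s, in which the tool goes at most 50 mm and 8.59 degrees, less where a joint would pass 70% of its speed; a pose out of reach is approached as far as the arm can. A call with a gripper value outside its range is refused whole. The fingers move at their own pace and stop on an object; "force" is the grip in N (left out, the last holds). Time passes only in rows, so rows that repeat a pose let the fingers close. It gives the time, the measured TCP pose, the force, the opening and the grip force at its end, in the units of the state.
- observe(): the state, without advancing time (a new reading comes with each control period).
- vision.read_camera(name): name is "scene" or "top" or "wrist"; returns a dict with "image" (400x640x3 uint8, blue, green, red), "fx", "fy", "cx", "cy" (pixels), "k1" (the pictures are not rectified: a ray, as slopes to the right and down, at radius r is drawn at 1 + k1 r^2 times it, then the intrinsics apply), "origin" and "orientation" of the camera in the world. Camera axes: x right, y down, z forward; pixel columns grow to the right and rows downward; lengths in m; the calibration is good to about 2 mm. A picture is of the moment at which its call begins. There is no depth.
- arm.job_done(): hands the job in; it is judged then, once.
The state is a dict: "time_s": time; "joint_positions": joint angles; "qvel": joint speeds; "tau": joint torques, N m; "tool_pos": TCP position; "eef_rot": TCP orientation; "contact_force": force on the tool from outside, world axes, zero at the start; "wrist_torque": the same for the moment, N m; "gripper_width": opening from 0.0 (shut) to 1.0 (fully open); "gripper_force": force on a finger pad.
Only numpy, scipy, OpenCV 4.12 (cv2) and the standard library are available. Lean on these libraries where they do the work, as an engineer would, in place of code of your own. Each camera call takes 0.05 s, during which the arm holds its last target. There are 200 camera calls.

## Task

Pull the long brush out of its steel holder and scrub the inside of the white filter column with three strokes: each time push the brush down until you feel it press on the piston that forms the column's bottom, then draw it up until its tip is just under the mouth or out. Press gently: the piston is set at an unknown height, is held only by friction and must stay where it is. Then lower the brush, bristles down, to the bottom of its upright holder without dropping it and let go; leave the bottle, the beaker and the tube rack alone.

Things in the scene. Friction and masses are not known exactly. Their poses are not given: they have to be found in the camera images.
- column: opaque white plastic tube, open end up, on a grey 100 x 100 x 12 mm foot bolted to the bench (fixed). Outer diameter 54 mm, bore 44 mm, mouth 140 mm above the bench. Origin at the centre of the foot's underside, on the tube's axis; z up. Its inner bottom is a flat black rubber piston, 42 mm across, whose top is 30 to 60 mm above the bench: different every time, not measured.
- column_mouth (a point): centre of the column's open mouth, 140 mm above the bench. About the piston inside: only friction holds it; pressed with more than about 15 N it slides down, and it creeps a little under lasting pressure. A touch of 2 to 8 N is right; shifting it by more than 5 mm spoils the job.
- holder: loose steel cup, 0.8 kg, with a wide foot: foot diameter 84 mm, upright tube of 52 mm outer diameter and 42 mm bore, 100 mm high, inner floor 6 mm above the bench. Origin at the centre of its underside; z up. The brush stands in it at the start.
- brush_center (a point): middle of the long brush's length, on its axis. Brush 220 mm long, 50 to 100 g, round; its z runs from bristles to handle. From the tip: rigid off-white bristle head, 28 mm diameter, to 52 mm; wire stem, 6 mm, to 120 mm; white handle, 16 mm diameter, to 220 mm. It stands loosely in the holder, bristles down, handle up.
- brush_grip (a point): middle of the brush's handle, 170 mm from the bristle tip and 50 mm below the handle's top end
- brush_tip (a point): flat bottom end of the bristle head, on the brush's axis; z points to the handle
- reagent: bystander: brown glass bottle, 60 mm diameter, 115 mm high; origin at the centre of its underside
- beaker: bystander: empty white plastic beaker, 70 mm across, 90 mm high; origin at the centre of its underside
- rack: bystander: pink tube rack, 130 x 50 mm, 47 mm high with its caps; origin at the centre of its underside

How it is judged:
By the outcome, as a careful person would: the job done as asked, in the order asked, and still so for the second after the job is handed in, with the robot touching nothing.
It also fails if it takes over 69 s, if anything falls off the work surface, if the arm or the gripper's body presses on something with over 40 N, if the wrist force passes 120 N, or if a joint passes its speed limit or range.

## Working session

There is one attempt and no reset: what is moved stays moved. The work goes in short steps, Python scripts to look and compute and a tool call to move; the robot and the scene stay as the last step left them, time stands still between calls to the robot, and variables do not carry over. Pictures are saved under pics/ and viewed, at most 10 in all, crops included, and the job is handed in when it is done.

Besides the shell and the picture viewer there is one more tool, called after ">>>" as name([rows], argument=value, ...), one row to a line, values as JSON. drive_tool: Moves the arm, as the interface text tells. Its arguments: {"type":"object","properties":{"steps":{"type":"array","items":{"type":"array"}},"force":{"type":"number"}},"required":["steps"]}

```bash
mkdir -p pics
cat > h.py <<'E'
import numpy as np, cv2
from rig import observe, vision, arm
def shot(n,f=None):
    c=vision.read_camera(n)
    if f: cv2.imwrite('pics/'+f,c['image'])
    return c
def rot(c):
    o=np.array(c['orientation'],float)
    if o.shape==(3,3): return o
    from scipy.spatial.transform import Rotation as R
    return R.from_euler('xyz',o).as_matrix()
def ray(c,u,v):
    K=np.array([[c['fx'],0,c['cx']],[0,c['fy'],c['cy']],[0,0,1.]])
    p=cv2.undistortPoints(np.array([[[u,v]]],float),K,np.array([c['k1'],0,0,0.]))[0,0]
    return np.array(c['origin'],float),rot(c)@np.array([p[0],p[1],1.])
def onz(c,u,v,z):
    o,d=ray(c,u,v); return o+d*(z-o[2])/d[2]
E
python3 - <<'E'
from h import *
for n in('scene','top'):
    c=shot(n,n+'1.png'); print(n,{k:c[k] for k in c if k!='image'})
print(observe())
E
```

```text
scene {'fx': 513.3592366379439, 'fy': 513.3592366379439, 'cx': 322.1546670511579, 'cy': 203.1282424590213, 'k1': -0.06952150103972986, 'origin': array([1.05083046, 0.80785837, 0.72217156]), 'orientation': array([-2.14276580e+00,  2.41778951e-03,  2.56064940e+00])}
top {'fx': 403.98657210548294, 'fy': 403.98657210548294, 'cx': 314.20801902333284, 'cy': 199.7686935388617, 'k1': -0.09919414669689855, 'origin': array([ 0.45151985, -0.01739534,  0.9548414 ]), 'orientation': array([-3.01899051, -0.00502264, -1.55967298])}
{'time_s': 0.1, 'joint_positions': array([-1.22351134,  0.61584572, -0.0126262 ,  1.42478736,  0.00809709,
        1.10339599, -0.04041082]), 'qvel': array([-0.00047065, -0.00072177, -0.00070269, -0.00538465, -0.00090501,
       -0.00035763, -0.00067328]), 'tau': array([ 1.74102814e-03, -4.70381427e+01,  2.60283379e-01, -1.71568841e+01,
        1.01309444e-02,  5.93033925e-03,  1.39485437e-05]), 'tool_pos': array([0.23706743, 0.60446542, 0.23022275]), 'eef_rot': array([-3.13920631e+00,  2.29210574e-05,  2.76786931e+00]), 'contact_force': array([ 0.29199896, -0.13497044, -0.42962031]), 'wrist_torque': array([-0.01539142, -0.01755135,  0.00346631]), 'gripper_force': 0.0, 'gripper_width': 0.9996561875745568}
```

View pics/scene1.png

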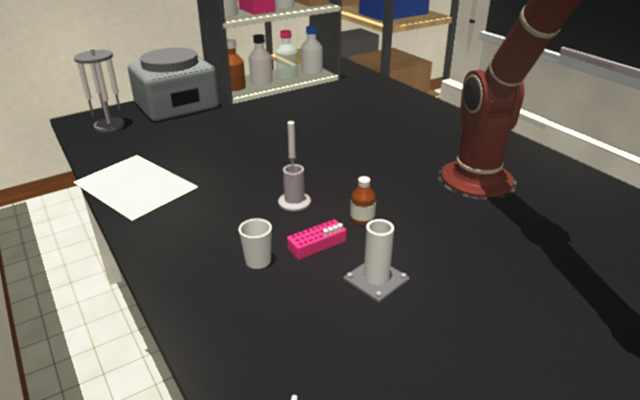

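View pics/top1.png

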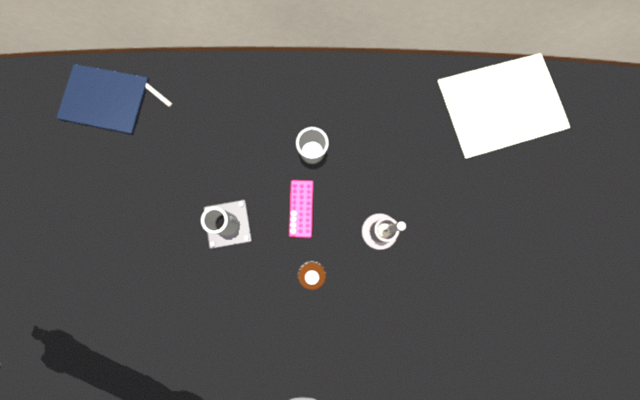

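The pictures show the brush standing in its holder (top ~(380,232), handle end ~(401,226)), the column (mouth ~(215,220), foot ~(228,225)), the rack in the middle, the bottle at (312,276) and the beaker at (312,146).

```bash
cat > m.py <<'E'
from h import *
t=cv2.imread('pics/top1.png'); s=cv2.imread('pics/scene1.png')
for nm,im,b in(('colT',t,(195,195,260,255)),('holT',t,(355,205,412,255)),('scB',s,(275,115,315,215)),('scC',s,(340,215,412,300))):
    x0,y0,x1,y1=b; cv2.imwrite(f'pics/_{nm}.png',im[y0:y1,x0:x1])
a=cv2.resize(t[190:260,190:265],None,fx=5.3,fy=5.3,interpolation=2)
b=cv2.resize(t[195:265,350:425],None,fx=5.3,fy=5.3,interpolation=2)
e=np.hstack([a,b]); cv2.imwrite('pics/crop.png',e); print(e.shape)
E
python3 m.py
cat > cam.py <<'E'
from h import *
c=vision.read_camera('top'); d=vision.read_camera('scene')
import pickle; pickle.dump((c,d),open('cams.pkl','wb'))
print('foot',onz(c,228,225,.012),'mouth',onz(c,215,220,.14),'holder foot',onz(c,380,232,.004),'btop',onz(c,401,226,.225))
print('rim',onz(c,386,230,.1),'bottle',onz(c,312,276,.11),'beaker',onz(c,312,144,.09),'rack',onz(c,302,209,.04))
print('scene: btop',onz(d,291.5,123,.223),'mouth',onz(d,379,227,.14),'hold rim',onz(d,293,170,.1))
E
python3 cam.py
```

```text
(371, 796, 3)
foot [0.50582316 0.18043607 0.012     ] mouth [0.50822204 0.18055386 0.14      ] holder foot [ 0.49398075 -0.17684695  0.004     ] btop [ 0.49532202 -0.17827764  0.225     ]
rim [ 0.49404493 -0.17358946  0.1       ] bottle [ 0.39690715 -0.01768358  0.11      ] beaker [ 0.68159889 -0.01432539  0.09      ] rack [0.54280499 0.00680333 0.04      ]
scene: btop [ 0.4938593  -0.17555727  0.223     ] mouth [0.51033954 0.18450774 0.14      ] hold rim [ 0.49856493 -0.16839714  0.1       ]
```

View pics/crop.png

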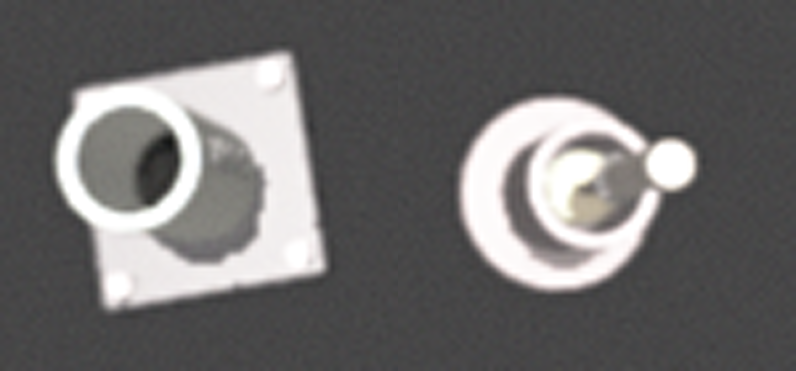

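>>> drive_tool([
  [[0.02,-0.04,0.03],0,0.085],
  [[0.04,-0.08,0.05],0,0.085],
  [[0.06,-0.12,0.07],0,0.085],
  [[0.08,-0.165,0.09],0,0.085],
  [[0.1,-0.21,0.09],0,0.085],
  [[0.12,-0.255,0.09],0,0.085],
  [[0.135,-0.3,0.09],0,0.085],
  [[0.15,-0.345,0.09],0,0.085],
], force=60)

```text
time_s: 1.0
tool_pos: [0.3878, 0.2577, 0.3214]
eef_rot: [3.142, 0.0, 2.767]
contact_force: [0.7, 1.2, -0.1]
gripper_width: 0.997
gripper_force: 0.0
```

>>> drive_tool([
  [[0.015,-0.045,0],0,0.085],
  [[0.03,-0.09,0],0,0.085],
  [[0.045,-0.135,0],0,0.085],
  [[0.06,-0.18,0],0,0.085],
  [[0.075,-0.225,0],0,0.085],
  [[0.09,-0.27,0],0,0.085],
  [[0.1,-0.315,0],0,0.085],
  [[0.1,-0.35,0],0,0.085],
])

```text
time_s: 1.8
tool_pos: [0.4879, -0.0931, 0.3212]
eef_rot: [-3.14, 0.001, 2.765]
contact_force: [0.8, -0.0, 0.4]
gripper_width: 0.996
gripper_force: 0.0
```

Run:
```python
from h import *
c=shot('wrist','w1.png'); o,R=np.array(c['origin']),rot(c); print(o,R[:,2],c['fx'],c['cx'],c['cy'],c['k1'])
K=np.array([[c['fx'],0,c['cx']],[0,c['fy'],c['cy']],[0,0,1.]])
for p in([.495,-.178,.226],[.494,-.176,.1],[.494,-.176,.0]):
    r,_=cv2.Rodrigues(R.T); print(cv2.projectPoints(np.array([p]),r,-R.T@o,K,np.array([c['k1'],0,0,0.]))[0].ravel())
import pickle; pickle.dump(c,open('w1.pkl','wb'))
```

```text
[ 0.42068858 -0.06700034  0.4631911 ] [ 0.26725914 -0.10672938 -0.95769588] 298.7908130409547 315.0399600721165 193.7885440918197 -0.049548916465231865
[228.15150509 236.21499324]
[256.79223031 193.07803747]
[268.59084329 175.13724744]
```

View pics/w1.png

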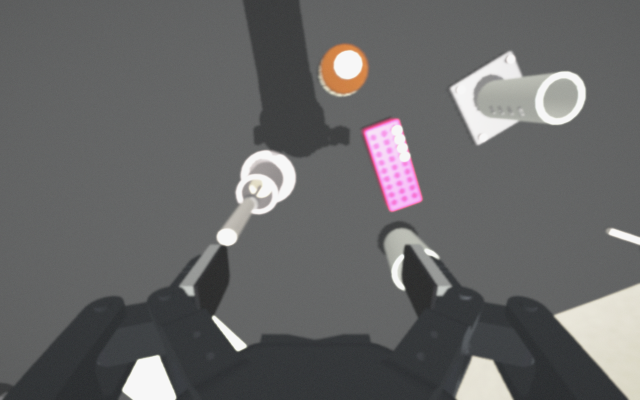

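The wrist view shows the handle top at (228,237), where (228,236) was predicted, so the brush position is confirmed. The column mouth is at (560,98).

Run:
```python
from h import *; import pickle
c=pickle.load(open('w1.pkl','rb')); t,_=pickle.load(open('cams.pkl','rb'))
print(onz(c,560,98,.14),onz(t,214.1,219.7,.14),onz(t,227.4,223.9,.012),onz(c,228,237,.226))
```

```text
[0.50751176 0.1801223  0.14      ] [0.50880621 0.18242501 0.14      ] [0.5083816  0.18194287 0.012     ] [ 0.49562334 -0.17846025  0.226     ]
```

>>> drive_tool([
  [[0.004,-0.045,0],0,0.085],
  [[0.008,-0.086,0],0,0.085],
  [[0.008,-0.086,0],0,0.085],
  [[0.008,-0.086,-0.03],0,0.085],
  [[0.008,-0.086,-0.07],0,0.085],
  [[0.008,-0.086,-0.11],0,0.085],
  [[0.008,-0.086,-0.15],0,0.085],
  [[0.008,-0.086,-0.15],0,0.085],
])

```text
time_s: 2.65
tool_pos: [0.4916, -0.1731, 0.1667]
eef_rot: [-3.141, -0.013, 2.769]
contact_force: [-0.3, 0.1, 0.1]
gripper_width: 0.994
gripper_force: 0.0
```

>>> drive_tool([
  [[0,0,0],0,0.03],
  [[0,0,0],0,0.0],
  [[0,0,0],0,0.0],
  [[0,0,0],0,0.0],
  [[0,0,0],0,0.0],
  [[0,0,0],0,0.0],
  [[0,0,0],0,0.0],
], force=60)

```text
time_s: 3.35
tool_pos: [0.4959, -0.1769, 0.1725]
eef_rot: [-3.141, 0.003, 2.767]
contact_force: [-0.9, -0.3, 5.7]
gripper_width: 0.172
gripper_force: 58.5
```

>>> drive_tool([
  [[0,0,0.01],0,0.0],
  [[0,0,0.025],0,0.0],
  [[0,0,0.045],0,0.0],
  [[0,0,0.07],0,0.0],
  [[0,0,0.1],0,0.0],
  [[0,0,0.13],0,0.0],
  [[0,0,0.16],0,0.0],
  [[0,0,0.16],0,0.0],
])

```text
time_s: 4.15
tool_pos: [0.4973, -0.1766, 0.3359]
eef_rot: [3.141, 0.009, 2.768]
contact_force: [0.3, -0.9, 0.4]
gripper_width: 0.166
gripper_force: 58.5
```

Run:
```python
from h import *
import pickle
t=shot('top'); s=shot('scene'); w=shot('wrist'); pickle.dump((t,s,w),open('c2.pkl','wb'))
print(observe()['tool_pos'],observe()['contact_force'])
o=[cv2.resize(t['image'][150:270,330:490],(400,300)),cv2.resize(s['image'][60:225,220:440],(400,300))]
cv2.imwrite('pics/lift.png',np.vstack([np.hstack(o),cv2.resize(w['image'],(480,300))[:, :].copy() if 0 else cv2.copyMakeBorder(cv2.resize(w['image'],(480,300)),0,0,0,320,0)]))
```

```text
[ 0.49465022 -0.17531694  0.33061126] [-0.48725598  0.48102966 -1.30675935]
```

View pics/lift.png

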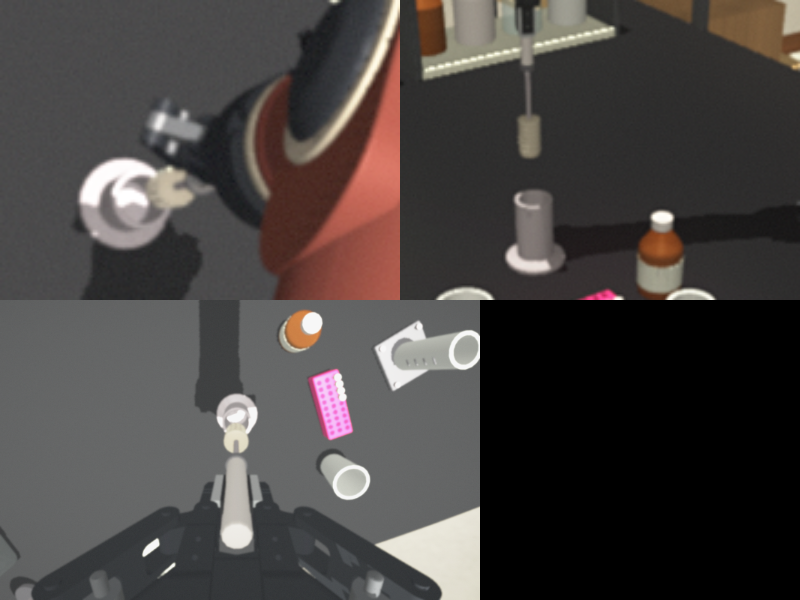

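The brush came free and hangs nearly vertical. In the full wrist frame the head is at about (315,187) and the handle top at (315,313); the tip is at about (291,145) in the scene view.

Run:
```python
from h import *; import pickle
t,s,w=pickle.load(open('c2.pkl','rb'))
print(onz(w,315,313,.384),onz(w,315,185,.19),onz(s,291,144,.165),onz(s,291,130,.19))
im=w['image'][150:210,280:350].astype(int); m=((im[:,:,2]-im[:,:,0])>15)
v,u=np.nonzero(m); print(u.size,u.min()+280,u.max()+280,v.min()+150,v.max()+150,u.mean()+280,v.mean()+150)
```

```text
[ 0.49462004 -0.17595987  0.384     ] [ 0.4987718  -0.17749938  0.19      ] [ 0.49384851 -0.18185941  0.165     ] [ 0.47946391 -0.20474641  0.19      ]
970 298 331 164 203 314.27010309278353 182.98556701030927
```

>>> drive_tool([
  [[0.001,0.02,0],0,0.0],
  [[0.003,0.06,0],0,0.0],
  [[0.005,0.105,0],0,0.0],
  [[0.007,0.15,0],0,0.0],
  [[0.008,0.195,0],0,0.0],
  [[0.009,0.24,0],0,0.0],
  [[0.01,0.285,0],0,0.0],
  [[0.011,0.32,0],0,0.0],
])

```text
time_s: 5.1
tool_pos: [0.5048, 0.1475, 0.3295]
eef_rot: [-3.14, -0.004, 2.771]
contact_force: [1.0, -0.5, -0.5]
gripper_width: 0.164
gripper_force: 58.5
```

>>> drive_tool([
  [[0.001,0.025,0],0,0.0],
  [[0.001,0.039,0],0,0.0],
  [[0.001,0.039,0],0,0.0],
  [[0.001,0.039,0],0,0.0],
  [[0.001,0.039,0],0,0.0],
])

```text
time_s: 5.6
tool_pos: [0.5076, 0.1806, 0.3312]
eef_rot: [-3.14, 0.0, 2.764]
contact_force: [-0.3, 0.2, -0.9]
gripper_width: 0.17
gripper_force: 58.5
```

Run:
```python
from h import *
import pickle
t=shot('top'); s=shot('scene'); w=shot('wrist'); pickle.dump((t,s,w),open('c3.pkl','wb'))
print(observe()['tool_pos'],observe()['contact_force'])
a=cv2.resize(s['image'][130:300,320:440],None,fx=3,fy=3)
b=cv2.resize(w['image'][100:300,240:400],None,fx=2.5,fy=2.5); b=cv2.copyMakeBorder(b,0,10,0,0,0)
cv2.imwrite('pics/above.png',np.hstack([a,b]))
```

```text
[0.5075475  0.18153108 0.33145956] [-0.50071813 -0.68916393 -0.7741875 ]
```

View pics/above.png

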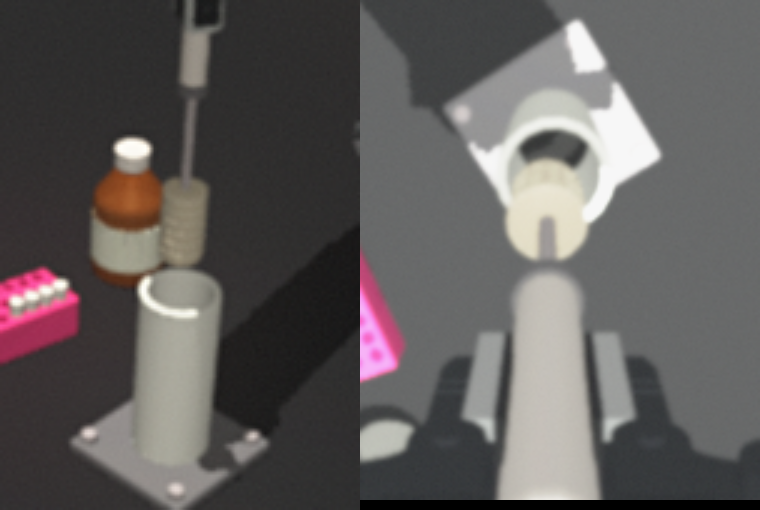

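The scene crop shows the tip just above the mouth, slightly to the right. The wrist crop shows the mouth at about (318,168) and the tip at about (315,178) in full-frame pixels.

Run:
```python
from h import *; import pickle
t,s,w=pickle.load(open('c3.pkl','rb'))
print('W mouth',onz(w,318,168,.14),'tip',onz(w,314.8,177.6,.165))
print('S mouth',onz(s,380,227.7,.14),'tip',onz(s,381.7,214.3,.165))
```

```text
W mouth [0.50618805 0.18463153 0.14      ] tip [0.50966737 0.17938072 0.165     ]
S mouth [0.51018547 0.18743451 0.14      ] tip [0.50258359 0.18085106 0.165     ]
```

>>> drive_tool([
  [[0.003,0.002,0],0,0.0],
  [[0.003,0.002,-0.015],0,0.0],
  [[0.003,0.002,-0.035],0,0.0],
  [[0.003,0.002,-0.055],0,0.0],
  [[0.003,0.002,-0.075],0,0.0],
  [[0.003,0.002,-0.09],0,0.0],
  [[0.003,0.002,-0.095],0,0.0],
  [[0.003,0.002,-0.095],0,0.0],
])

```text
time_s: 6.55
tool_pos: [0.5103, 0.1849, 0.2359]
eef_rot: [-3.141, -0.001, 2.768]
contact_force: [-0.4, 0.0, -1.5]
gripper_width: 0.17
gripper_force: 58.5
```

>>> drive_tool([
  [[0,0,0],0,0.0],
  [[0,0,0],0,0.0],
  [[0,0,-0.002],0,0.0],
  [[0,0,-0.004],0,0.0],
  [[0,0,-0.004],0,0.0],
])

```text
time_s: 7.05
tool_pos: [0.5102, 0.185, 0.2321]
eef_rot: [-3.141, -0.0, 2.768]
contact_force: [0.3, -0.7, -1.1]
gripper_width: 0.168
gripper_force: 58.5
```

>>> drive_tool([
  [[0,0,-0.002],0,0.0],
  [[0,0,-0.004],0,0.0],
  [[0,0,-0.005],0,0.0],
  [[0,0,-0.005],0,0.0],
])

```text
time_s: 7.45
tool_pos: [0.5102, 0.1851, 0.227]
eef_rot: [-3.141, -0.0, 2.768]
contact_force: [-0.2, 0.8, -0.4]
gripper_width: 0.17
gripper_force: 58.5
```

>>> drive_tool([
  [[0,0,-0.001],0,0.0],
  [[0,0,-0.002],0,0.0],
  [[0,0,-0.003],0,0.0],
  [[0,0,-0.004],0,0.0],
  [[0,0,-0.004],0,0.0],
])

```text
time_s: 7.95
tool_pos: [0.5102, 0.1851, 0.2231]
eef_rot: [-3.141, -0.0, 2.768]
contact_force: [0.5, -0.3, -0.2]
gripper_width: 0.171
gripper_force: 58.5
```

>>> drive_tool([
  [[0,0,-0.001],0,0.0],
  [[0,0,-0.002],0,0.0],
  [[0,0,-0.003],0,0.0],
  [[0,0,-0.004],0,0.0],
  [[0,0,-0.004],0,0.0],
])

```text
time_s: 8.45
tool_pos: [0.5102, 0.185, 0.2191]
eef_rot: [-3.141, -0.0, 2.768]
contact_force: [-0.2, 0.3, -1.3]
gripper_width: 0.167
gripper_force: 58.5
```

>>> drive_tool([
  [[0,0,-0.001],0,0.0],
  [[0,0,-0.002],0,0.0],
  [[0,0,-0.003],0,0.0],
  [[0,0,-0.004],0,0.0],
  [[0,0,-0.004],0,0.0],
])

```text
time_s: 8.95
tool_pos: [0.5102, 0.1851, 0.2151]
eef_rot: [-3.141, -0.0, 2.768]
contact_force: [-0.1, 0.7, -0.7]
gripper_width: 0.17
gripper_force: 58.5
```

Tip is at about 0.0486.

>>> drive_tool([
  [[0,0,-0.001],0,0.0],
  [[0,0,-0.002],0,0.0],
  [[0,0,-0.003],0,0.0],
  [[0,0,-0.004],0,0.0],
  [[0,0,-0.004],0,0.0],
])

```text
time_s: 9.45
tool_pos: [0.5102, 0.1851, 0.2111]
eef_rot: [-3.141, -0.0, 2.768]
contact_force: [0.1, 0.2, 0.0]
gripper_width: 0.169
gripper_force: 58.5
```

>>> drive_tool([
  [[0,0,-0.001],0,0.0],
  [[0,0,-0.002],0,0.0],
  [[0,0,-0.003],0,0.0],
  [[0,0,-0.003],0,0.0],
])

```text
time_s: 9.85
tool_pos: [0.5102, 0.1851, 0.2081]
eef_rot: [-3.141, -0.0, 2.768]
contact_force: [-0.0, 0.1, -1.0]
gripper_width: 0.172
gripper_force: 58.5
```

>>> drive_tool([
  [[0,0,-0.001],0,0.0],
  [[0,0,-0.002],0,0.0],
  [[0,0,-0.003],0,0.0],
  [[0,0,-0.003],0,0.0],
])

```text
time_s: 10.25
tool_pos: [0.5112, 0.1851, 0.2075]
eef_rot: [3.14, 0.002, 2.768]
contact_force: [-1.9, 0.2, 11.4]
gripper_width: 0.173
gripper_force: 59.9
```

Contact felt at commanded z about 0.2077, stiffness about 5 N/mm. Drawing up at once; later strokes will press about 1.5 mm less.

>>> drive_tool([
  [[0,0,0.003],0,0.0],
  [[0,0,0.015],0,0.0],
  [[0,0,0.035],0,0.0],
  [[0,0,0.055],0,0.0],
  [[0,0,0.075],0,0.0],
  [[0,0,0.095],0,0.0],
  [[0,0,0.103],0,0.0],
  [[0,0,0.103],0,0.0],
])

```text
time_s: 11.05
tool_pos: [0.5109, 0.1853, 0.3095]
eef_rot: [3.14, 0.002, 2.768]
contact_force: [0.3, -0.4, -0.8]
gripper_width: 0.17
gripper_force: 58.5
```

>>> drive_tool([
  [[0,0,-0.01],0,0.0],
  [[0,0,-0.03],0,0.0],
  [[0,0,-0.05],0,0.0],
  [[0,0,-0.07],0,0.0],
  [[0,0,-0.085],0,0.0],
  [[0,0,-0.093],0,0.0],
  [[0,0,-0.096],0,0.0],
  [[0,0,-0.096],0,0.0],
])

```text
time_s: 11.85
tool_pos: [0.51, 0.185, 0.2117]
eef_rot: [-3.141, -0.001, 2.768]
contact_force: [0.3, 0.3, -0.4]
gripper_width: 0.172
gripper_force: 58.5
```

>>> drive_tool([
  [[0,0,-0.002],0,0.0],
  [[0,0,-0.003],0,0.0],
  [[0,0,-0.004],0,0.0],
  [[0,0,-0.005],0,0.0],
  [[0,0,-0.005],0,0.0],
])

```text
time_s: 12.35
tool_pos: [0.5105, 0.1851, 0.2076]
eef_rot: [3.141, 0.0, 2.768]
contact_force: [-0.6, 0.6, 0.5]
gripper_width: 0.166
gripper_force: 58.8
```

>>> drive_tool([
  [[0,0,-0.0005],0,0.0],
  [[0,0,-0.001],0,0.0],
  [[0,0,-0.001],0,0.0],
])

```text
time_s: 12.65
tool_pos: [0.5109, 0.185, 0.2076]
eef_rot: [3.141, 0.001, 2.768]
contact_force: [-0.5, -1.1, 7.0]
gripper_width: 0.167
gripper_force: 59.3
```

>>> drive_tool([
  [[0,0,0.003],0,0.0],
  [[0,0,0.015],0,0.0],
  [[0,0,0.035],0,0.0],
  [[0,0,0.055],0,0.0],
  [[0,0,0.075],0,0.0],
  [[0,0,0.095],0,0.0],
  [[0,0,0.102],0,0.0],
  [[0,0,0.102],0,0.0],
])

```text
time_s: 13.45
tool_pos: [0.5108, 0.1853, 0.3094]
eef_rot: [3.14, 0.002, 2.768]
contact_force: [-0.1, 0.3, -1.2]
gripper_width: 0.168
gripper_force: 58.5
```

>>> drive_tool([
  [[0,0,-0.01],0,0.0],
  [[0,0,-0.03],0,0.0],
  [[0,0,-0.05],0,0.0],
  [[0,0,-0.07],0,0.0],
  [[0,0,-0.085],0,0.0],
  [[0,0,-0.093],0,0.0],
  [[0,0,-0.096],0,0.0],
  [[0,0,-0.096],0,0.0],
])

```text
time_s: 14.25
tool_pos: [0.51, 0.185, 0.2116]
eef_rot: [-3.141, -0.001, 2.768]
contact_force: [-0.2, -0.2, -0.4]
gripper_width: 0.167
gripper_force: 58.5
```

>>> drive_tool([
  [[0,0,-0.002],0,0.0],
  [[0,0,-0.003],0,0.0],
  [[0,0,-0.004],0,0.0],
  [[0,0,-0.005],0,0.0],
  [[0,0,-0.0055],0,0.0],
  [[0,0,-0.0055],0,0.0],
])

```text
time_s: 14.85
tool_pos: [0.5107, 0.1851, 0.2076]
eef_rot: [3.141, 0.001, 2.768]
contact_force: [-0.5, 0.1, 4.2]
gripper_width: 0.173
gripper_force: 59.1
```

>>> drive_tool([
  [[0,0,0.003],0,0.0],
  [[0,0,0.015],0,0.0],
  [[0,0,0.035],0,0.0],
  [[0,0,0.06],0,0.0],
  [[0,0,0.085],0,0.0],
  [[0,0,0.11],0,0.0],
  [[0,0,0.13],0,0.0],
  [[0,0,0.13],0,0.0],
])

```text
time_s: 15.65
tool_pos: [0.5119, 0.1855, 0.3403]
eef_rot: [3.136, 0.005, 2.768]
contact_force: [-0.3, -0.3, -0.9]
gripper_width: 0.169
gripper_force: 58.6
```

>>> drive_tool([
  [[-0.001,-0.02,0],0,0.0],
  [[-0.003,-0.06,0],0,0.0],
  [[-0.005,-0.105,0],0,0.0],
  [[-0.007,-0.15,0],0,0.0],
  [[-0.009,-0.195,0],0,0.0],
  [[-0.011,-0.24,0],0,0.0],
  [[-0.013,-0.285,0],0,0.0],
  [[-0.014,-0.325,0],0,0.0],
])

```text
time_s: 16.45
tool_pos: [0.4951, -0.1422, 0.3359]
eef_rot: [-3.141, -0.002, 2.766]
contact_force: [0.7, 0.0, 0.5]
gripper_width: 0.167
gripper_force: 58.5
```

>>> drive_tool([
  [[-0.001,-0.026,0],0,0.0],
  [[-0.001,-0.036,0],0,0.0],
  [[-0.001,-0.036,0],0,0.0],
  [[-0.001,-0.036,0],0,0.0],
  [[-0.001,-0.036,0],0,0.0],
])

```text
time_s: 16.95
tool_pos: [0.4959, -0.1734, 0.3365]
eef_rot: [3.14, -0.001, 2.772]
contact_force: [-0.8, 1.1, -0.1]
gripper_width: 0.17
gripper_force: 58.5
```

Run:
```python
from h import *
import pickle
t=shot('top'); s=shot('scene'); w=shot('wrist'); pickle.dump((t,s,w),open('c4.pkl','wb'))
print(observe()['tool_pos'],observe()['contact_force'])
a=cv2.resize(s['image'][100:230,240:340],None,fx=4,fy=4)
b=cv2.resize(w['image'][100:230,270:370],None,fx=4,fy=4)
cv2.imwrite('pics/above2.png',np.hstack([a,b]))
```

```text
[ 0.49564789 -0.17443466  0.33681087] [ 0.40214636 -0.03776887 -0.24302874]
```

View pics/above2.png

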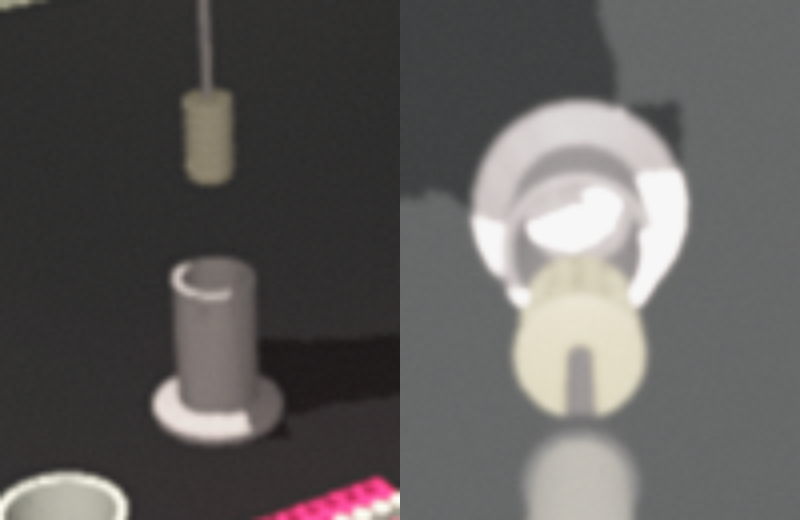

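The wrist crop shows the head aligned sideways with the holder (both at x≈580). The scene crop shows the tip at (209,175) and the holder mouth at (215,279), well aligned.

Run:
```python
from h import *; import pickle
t,s,w=pickle.load(open('c4.pkl','rb'))
f=lambda c,u,v,z:onz(c,u,v,z)[:2]
wh=f(w,270+580/4-100,100+205/4,.003); wt=f(w,270+580/4-100,100+303/4,.170)
sh=f(s,240+215/4,100+279/4,.1); st=f(s,240+209/4,100+176/4,.170); sf=f(s,240+218/4,100+406/4,.003)
print(wh,wt,sh,st,sf)
def perp(c,p): d=p-c['origin'][:2]; d/=np.linalg.norm(d); return np.array([-d[1],d[0]])
for h in(sh,sf):
    A=np.array([perp(w,wt),perp(s,st)]); print(np.linalg.solve(A,[A[0]@(wt-wh),A[1]@(st-h)]))
```

```text
[ 0.4951862  -0.17420708] [ 0.49604078 -0.17464653] [ 0.49635503 -0.1684662 ] [ 0.49632292 -0.17129516] [ 0.49488205 -0.17324381]
[ 0.00123753 -0.00058702]
[ 0.0002257  -0.00019711]
```

>>> drive_tool([
  [[0,0,-0.02],0,0.0],
  [[0,0,-0.045],0,0.0],
  [[0,0,-0.07],0,0.0],
  [[0,0,-0.095],0,0.0],
  [[0,0,-0.12],0,0.0],
  [[0,0,-0.14],0,0.0],
  [[0,0,-0.154],0,0.0],
  [[0,0,-0.157],0,0.0],
])

```text
time_s: 17.9
tool_pos: [0.4945, -0.1747, 0.1782]
eef_rot: [-3.142, -0.004, 2.769]
contact_force: [0.6, -0.8, 0.1]
gripper_width: 0.172
gripper_force: 58.5
```

>>> drive_tool([
  [[0,0,0],0,0.0],
  [[0,0,-0.001],0,0.0],
  [[0,0,-0.002],0,0.0],
  [[0,0,-0.003],0,0.0],
  [[0,0,-0.004],0,0.0],
  [[0,0,-0.004],0,0.0],
])

```text
time_s: 18.5
tool_pos: [0.4953, -0.1759, 0.1758]
eef_rot: [3.142, -0.0, 2.768]
contact_force: [0.3, 0.1, 0.0]
gripper_width: 0.17
gripper_force: 58.5
```

>>> drive_tool([
  [[0,0,-0.001],0,0.0],
  [[0,0,-0.002],0,0.0],
  [[0,0,-0.003],0,0.0],
  [[0,0,-0.003],0,0.0],
])

```text
time_s: 18.9
tool_pos: [0.4953, -0.1759, 0.1727]
eef_rot: [-3.141, -0.0, 2.768]
contact_force: [0.4, -0.5, -0.9]
gripper_width: 0.165
gripper_force: 58.5
```

>>> drive_tool([
  [[0,0,-0.001],0,0.0],
  [[0,0,-0.0015],0,0.0],
  [[0,0,-0.0015],0,0.0],
])

```text
time_s: 19.2
tool_pos: [0.4958, -0.1762, 0.1725]
eef_rot: [3.141, 0.002, 2.768]
contact_force: [-2.0, -0.2, 6.5]
gripper_width: 0.17
gripper_force: 59.2
```

>>> drive_tool([
  [[0,0,0.001],0,0.0],
  [[0,0,0.001],0,0.02],
  [[0,0,0.001],0,0.03],
  [[0,0,0.001],0,0.06],
  [[0,0,0.001],0,0.085],
  [[0,0,0.001],0,0.085],
  [[0,0,0.001],0,0.085],
  [[0,0,0.001],0,0.085],
])

```text
time_s: 20.0
tool_pos: [0.4953, -0.1759, 0.1723]
eef_rot: [-3.142, -0.0, 2.768]
contact_force: [0.6, -0.3, 0.8]
gripper_width: 0.996
gripper_force: 0.0
```

>>> drive_tool([
  [[0,0,0.01],0,0.085],
  [[0,0,0.03],0,0.085],
  [[0,0,0.05],0,0.085],
  [[0,0,0.08],0,0.085],
  [[0,0,0.11],0,0.085],
  [[0,0,0.14],0,0.085],
  [[0,0,0.16],0,0.085],
  [[0,0.04,0.16],0,0.085],
])

```text
time_s: 20.8
tool_pos: [0.496, -0.1428, 0.3368]
eef_rot: [-3.138, 0.01, 2.756]
contact_force: [0.3, 0.2, -0.3]
gripper_width: 0.993
gripper_force: 0.0
```

>>> drive_tool([
  [[0,0.04,0],0,0.085],
  [[0,0.08,0],0,0.085],
  [[0,0.12,0],0,0.085],
  [[0,0.16,0],0,0.085],
  [[0,0.16,0],0,0.085],
  [[0,0.16,0],0,0.085],
  [[0,0.16,0],0,0.085],
  [[0,0.16,0],0,0.085],
])

```text
time_s: 21.6
tool_pos: [0.4953, 0.0222, 0.3326]
eef_rot: [-3.141, 0.001, 2.764]
contact_force: [-0.3, 0.2, -0.2]
gripper_width: 0.997
gripper_force: 0.0
```

Run:
```python
from h import *
t=shot('top'); s=shot('scene')
a=cv2.resize(s['image'][100:300,220:420],(500,500)); b=cv2.resize(t['image'][190:270,340:440],(300,240)); b=cv2.copyMakeBorder(b,0,260,0,0,0)
cv2.imwrite('pics/end.png',np.hstack([a,b]))
```

```text
(no output)
```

View pics/end.png

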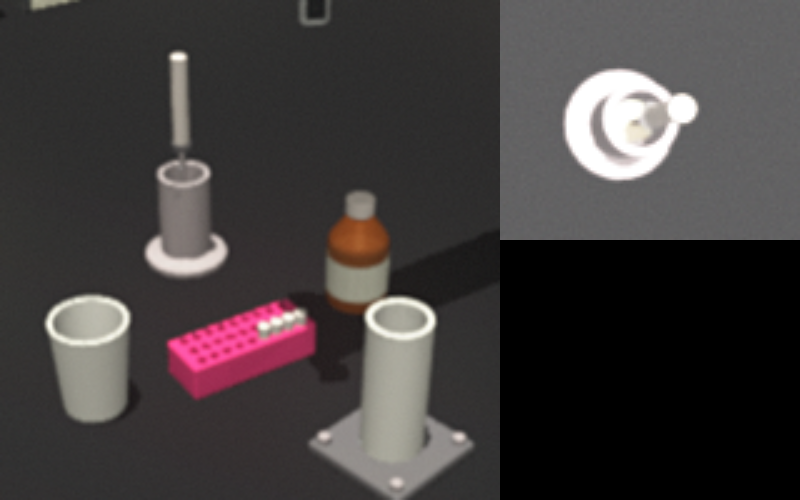

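The brush stands upright in its holder (handle top at crop (178,57)), and the other objects are where they were.

```bash
python3 -c "
from rig import arm; print(arm.job_done())"
```

```text
the job is handed in; nothing more can be done
None
```

The job is handed in at about 22 s: three strokes pressing the piston with roughly 12, 8 and 5 N (the first above the 2–8 N asked, but contact came at the same height each time, so the piston did not measurably move), the brush is upright at the bottom of its holder and released, and the bottle, beaker and rack were left alone.

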